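# Load the marking jig and index its slide

## Task

Lay the loose steel rod into the two V-blocks of the marking jig so that it rests level in both, about centred between them, and let go of it; lay it in, do not drop it. Then grip the black post of the jig's slide and push the slide along its rail until its spring ball clicks into the notch of the index bar. Finish there, still gripping the post with the ball in the notch, and leave the other things on the bench where they are.

Things in the scene. Friction and masses are not known exactly. Their poses are not given: they have to be found in the camera images.
- jig: Marking jig, fixed to the bench: plywood base 320 x 190 x 12 mm, origin at the centre of its underside (bench, z 0), x along the long side. V-blocks at x -65 and +65, y -55 mm; aluminium rail (300 x 22 mm, top 30 mm above the bench) along x at y +25; steel index bar (14 mm wide, top at 24 mm) along x at y +65, with one notch 14 mm wide, anywhere from x +5 to +55 mm.
- cradle (a point): Point on the jig where the rod's centre lies when it rests in both vees: midway between the two dark steel V-blocks, 54.9 mm above the bench. Axes as the jig's, x along the vees. Each block is 24 mm thick along x and 44 mm wide; its 90-degree vee opens upward, apex 45 mm and block top 61 mm above the bench.
- rod_center (a point): Centre of the loose plain steel rod, 14 mm diameter, 200 mm long, about 0.17 to 0.34 kg, lying on the bench (centre 7 mm above it). Its x axis runs along the rod; either way round will do.
- rod: The same rod; origin on its surface, underneath its centre as it first lies; x axis along the rod.
- handle_grip (a point): Point to grip, 85 mm above the bench, on the axis of the slide's square black post (16 x 16 mm, upright, 44 to 100 mm above the bench). Axes as the jig's; moves with the slide. The post stands on the slide's aluminium plate, 50 mm long (x), from 18 mm on the rod's side of the post to 58 mm on the index bar's side; a short steel pointer reaches 48 mm towards the rod.
- carriage: The slide on the rail; origin on the jig's underside plane (bench, z 0) straight below the post's axis, axes as the jig's. It slides only along jig x: post from jig x -90 mm (end stop; it starts at -90 to -60) to +90 mm (other end stop). Sliding takes about 3 N; the ball meets the notch with the post somewhere between jig x +5 and +55 mm.
- plunger (a joint): Drop in m of the slide's spring ball (16 mm, under the plate, 40 mm from the post towards the index bar; its pin ends in a small steel head on top of the plate). About 0 while it rides on the bar, about 0.0034 when home in the notch. Within 5 mm of the notch it draws the slide in and the push goes slack; driving it on or back out takes about 11 N.
- screwdriver: Screwdriver lying on the bench: a bystander, leave it.
- tape: Cardboard-coloured roll of tape, 90 mm across, 24 mm high: a bystander, leave it.
- oil: Small white bottle, 44 mm diameter, 110 mm tall: a bystander, leave it.
Things that resemble listed ones, but are neither listed nor needed, are in the scene too. What is shaped like the rod but pink is not meant.

How it is judged:
By the outcome, as a careful person would: the job done as asked, in the order asked, and still so for the second after the job is handed in, while the arm keeps its last pose, push and grip.
It also fails if it takes over 64 s, if anything falls off the work surface, if the arm or the gripper's body presses on something with over 40 N, if the wrist force passes 120 N, or if a joint passes its speed limit or range.

## Robot

A 6-joint arm with a two-finger parallel gripper is mounted at the origin on the work surface. World frame = base frame: x ahead of the robot, y to its left, z up, the work surface at z = 0. Lengths are in m, angles in rad, forces in N, time in s.
With the tool pointing down it reaches from about 0.275 to 0.725 m from the base axis. Payload 5.6 kg.
Tool frame: the origin (TCP) lies on the centre line of the jaws, within the pads' length; the fingertips stand ahead of it and the grasp point (between the pads) lies 3 mm ahead of it (bot.tcp_to_tips is the z of the fingertips in the tool frame, in m); z points along the fingers, y is the line along which they close (so a half turn about z gives the same grasp; the last joint's range is limited). The gripper opens to 85 mm and grips with 20 to 120 N. Pads are 22 mm wide; open, the fingers measure 114 mm over their backs; the gripper's body (76 mm by 85 mm) begins 54 mm behind the grasp point. The pads swing forward as they close: fully open they stand 13 mm farther back than shut.
Start: joints at [-1.044, 0.255, 0.108, 0, -1.424, -0.285], TCP at [0.132, -0.534, 0.253] pointing down, gripper open.
Joint ranges: [-2.95, 2.95], [-1.21, 1.97], [-1.09, 1.5], [-2.87, 1.71], [-2.94, -0.07], [-3.05, 3.05]. Speed limits (rad/s): [2.57, 2.57, 3.14, 3.14, 3.14, 3.14].

## Interface

Orientations are given as a unit quaternion [x, y, z, w].
In Python, from cell import bot, vision gives the robot as it stands.
- The arm moves only by the tool arm_command, never from a script. Its argument "motion" is a list of rows, each a list of 2 entries, a list of its own where there are three numbers: the shift along the world's x, y, z in cm, then the turn about the world's z in rad. In form: [[[dx, dy, dz], roll], ...]. A call has exactly 8 rows; each row is the pose to reach, as a shift and turn from the pose commanded when the call began; what a row does not reach only later rows make up. A row lasts 1/10 s, in which the tool goes at most 50 mm and 8.59 degrees, less where a joint would pass 70% of its speed; a pose out of reach is approached as far as the arm can. A call with a gripper value outside its range is refused whole. "hand" is the closure, from 0 (fully open) to 1 (shut), set as the call begins (left out, the last holds). The fingers move at their own pace and stop on an object; "newtons" is the grip in N (left out, the last holds). Time passes only in rows, so rows that repeat a pose let the fingers close, or fill a call up. It gives the time, the measured TCP pose, the force, the opening and the grip force at its end, in the units of the state.
- bot.get_state(): the state, without advancing time (a new reading comes with each control period).
- vision.snapshot(name): name is "side" or "top" or "wrist"; returns the picture (420x560x3 uint8, red, green, blue); there is no depth.
- vision.get_calibration(name): a dict with "intrinsics" (3x3 intrinsics, pixels), "pose" (4x4, takes a point from camera to world coordinates). Camera axes: x right, y up, looking along -z (the intrinsics and any distortion apply to the point x, -y, -z); pixel columns grow to the right and rows downward; lengths in m; the calibration is good to about 2 mm. A picture is of the moment at which its call begins: read the wrist's pose just before it. get_calibration takes no time and is no camera call; for the wrist camera it gives the pose at the moment of the call.
- bot.finish_job(): hands the job in; it is judged then, once.
The state is a dict: "clock": time; "qpos": joint angles; "qd": joint speeds; "effort": joint torques, N m; "tcp_pos": TCP position; "eef_rot": TCP orientation; "ft_force": force on the tool from outside, world axes, zero at the start; "wrist_torque": the same for the moment, N m; "gripper_width": finger opening in m; "finger_force": force on a finger pad.
Only numpy, scipy, OpenCV 4.12 (cv2) and the standard library are available. Lean on these libraries where they do the work, as an engineer would, in place of code of your own. Each camera call takes 0.05 s, during which the arm holds its last target. There are 200 camera calls.

## Working session

There is one attempt and no reset: what is moved stays moved. The work goes in short steps, Python scripts to look and compute and a tool call to move; the robot and the scene stay as the last step left them, time stands still between calls to the robot, and variables do not carry over. Pictures are saved under pics/ and viewed, at most 10 in all, crops included, and the job is handed in when it is done.

Besides the shell and the picture viewer there is one more tool, called after ">>>" in YAML: its name, and indented under it one key for each argument. arm_command: Moves the arm, as the interface text tells. Its arguments: {"type":"object","properties":{"motion":{"type":"array","items":{"type":"array"}},"hand":{"type":"number"},"newtons":{"type":"number"}},"required":["motion"]}

```bash
mkdir -p pics && cat > h.py <<'E'
import numpy as np, cv2
from cell import bot, vision
def shot(n,f):
    c=vision.get_calibration(n); im=vision.snapshot(n); cv2.imwrite('pics/'+f,im[:,:,::-1]); np.savez('pics/'+f+'.npz',im=im,K=c['intrinsics'],P=c['pose']); return im
def load(f): return np.load('pics/'+f+'.npz')
def ray(f,u,v,z):
    d=load(f);K,P=d['K'],d['P']
    r=np.array([(u-K[0,2])/K[0,0],-(v-K[1,2])/K[1,1],-1]); r=P[:3,:3]@r;o=P[:3,3]
    return (o+r*(z-o[2])/r[2])
def proj(f,p):
    d=load(f);K,P=d['K'],d['P']; c=P[:3,:3].T@(np.array(p)-P[:3,3]); return K[0,0]*c[0]/-c[2]+K[0,2], K[1,1]*c[1]/c[2]+K[1,2]
E
python3 - <<'E'
from h import *
shot('top','t1.png');shot('side','s1.png')
for n in('top','side','wrist'):
    c=vision.get_calibration(n);print(n,c.keys(),np.round(c['pose'],3).tolist(),np.round(c['intrinsics'],1).tolist())
s=bot.get_state();print(s['eef_rot'],s['tcp_pos'],bot.tcp_to_tips)
E
```

```text
top dict_keys(['intrinsics', 'pose']) [[-0.022, 0.983, -0.181, 0.262], [-1.0, -0.021, 0.006, 0.256], [0.002, 0.181, 0.984, 1.328], [0.0, 0.0, 0.0, 1.0]] [[480.8, 0.0, 275.4], [0.0, 480.8, 216.4], [0.0, 0.0, 1.0]]
side dict_keys(['intrinsics', 'pose']) [[-0.999, 0.025, -0.032, 0.456], [-0.039, -0.773, 0.633, 1.069], [-0.009, 0.634, 0.774, 1.128], [0.0, 0.0, 0.0, 1.0]] [[420.2, 0.0, 276.8], [0.0, 420.2, 209.4], [0.0, 0.0, 1.0]]
wrist dict_keys(['intrinsics', 'pose']) [[-0.241, -0.934, -0.263, 0.064], [0.971, -0.231, -0.067, -0.55], [0.002, -0.272, 0.962, 0.373], [0.0, 0.0, 0.0, 1.0]] [[323.5, 0.0, 271.1], [0.0, 323.5, 209.2], [0.0, 0.0, 1.0]]
[-1.20562975e-01  9.92705319e-01  8.35321807e-04 -1.42195647e-04] [ 0.13164149 -0.53359669  0.25249028] 0.022
```

View pics/t1.png

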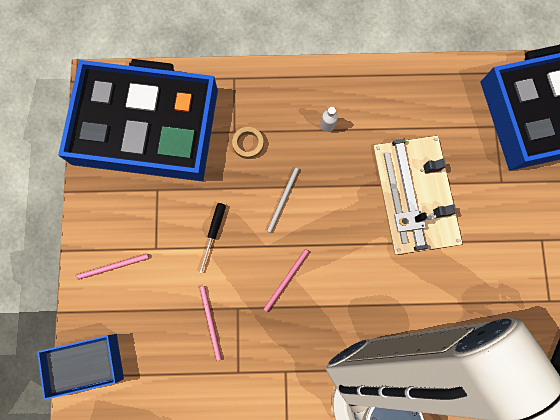

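View pics/s1.png

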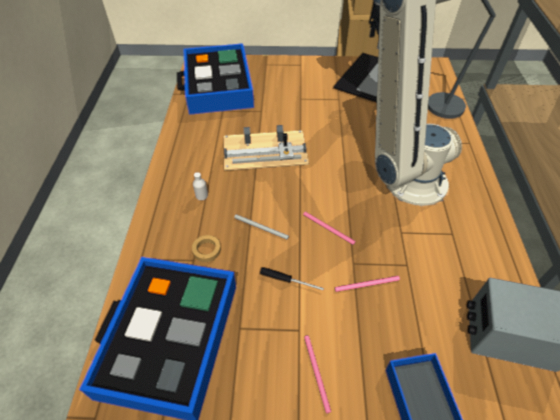

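Top view: grey steel rod at (284,200). Things it could be confused with: pink rods at (113,266), (211,322) and (287,280), the screwdriver at (212,238), and the jig's rail and bar at (405,190). I choose the grey one. The jig is at (418,195), with the vees on the right and the post at about (420,217).

```bash
python3 - <<'E'
from h import *
im=load('t1.png')['im'];hsv=cv2.cvtColor(im,cv2.COLOR_RGB2HSV)
# rod
m=((hsv[:,:,1]<75)&(hsv[:,:,2]>90)).astype(np.uint8)
r=np.zeros_like(m);r[160:240,255:310]=m[160:240,255:310]
c=max(cv2.findContours(r,0,1)[0],key=cv2.contourArea);R=cv2.minAreaRect(c);print('rod',R)
b=cv2.boxPoints(R);e=sorted([(np.linalg.norm(b[i]-b[(i+1)%4]),(b[i]+b[(i+1)%4])/2) for i in range(4)],key=lambda x:x[0])[:2]
p=[ray('t1.png',*x[1],.007) for x in e];print(p,np.linalg.norm(p[0]-p[1]),(p[0]+p[1])/2)
d=p[1]-p[0];print('ang',np.degrees(np.arctan2(d[1],d[0])))
# jig base: sat lower than bench
m=((hsv[:,:,1]<125)&(hsv[:,:,2]>150)).astype(np.uint8);m=cv2.morphologyEx(m,cv2.MORPH_CLOSE,np.ones((9,9)))
r=np.zeros_like(m);r[120:270,360:475]=m[120:270,360:475]
c=max(cv2.findContours(r,0,1)[0],key=cv2.contourArea);R=cv2.minAreaRect(c);print('jig',R)
q=np.array([ray('t1.png',*x,.012) for x in cv2.boxPoints(R)]);print(np.round(q,4).tolist());print(q.mean(0),[np.linalg.norm(q[i]-q[(i+1)%4]) for i in range(4)])
a=im[120:270,255:475,::-1];cv2.imwrite('pics/c1.png',cv2.resize(a,None,fx=3.6,fy=3.6,interpolation=cv2.INTER_CUBIC))
E
```

```text
rod ((282.47857666015625, 199.77108764648438), (4.8908796310424805, 69.85694122314453), 23.702646255493164)
[array([0.64406637, 0.18511901, 0.007     ]), array([0.46170421, 0.26856063, 0.007     ])] 0.20054540440401264 [0.55288529 0.22683982 0.007     ]
ang 155.4130648929758
jig ((411.2602233886719, 194.96380615234375), (117.3432388305664, 108.11559295654297), 87.27368927001953)
[[0.7249, 0.0166, 0.012], [0.7338, -0.2949, 0.012], [0.3958, -0.2792, 0.012], [0.388, 0.0186, 0.012]]
[ 0.56061292 -0.13473798  0.012     ] [np.float64(0.311622363163668), np.float64(0.3384571631018477), np.float64(0.2978182825421457), np.float64(0.3369007135694876)]
```

View pics/c1.png

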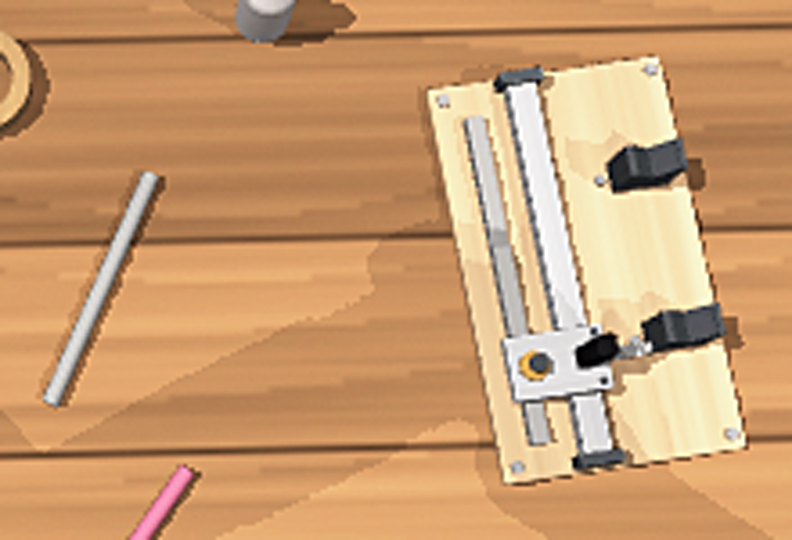

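The close crop confirms a plain grey rod and shows the jig's corners clearly. The slide is at the −x end, and a dark patch on the bar near crop (500,238) may be the notch.

```bash
python3 - <<'E'
from h import *
f='t1.png'
P=lambda u,v,z:ray(f,255+u/3.6,120+v/3.6,z)
q=np.array([P(*x,.012) for x in((429,90),(657,57),(746,448),(507,484))])
print(np.round(q,4).tolist(),[round(np.linalg.norm(q[i]-q[(i+1)%4]),4) for i in range(4)])
x=(q[0]+q[1]-q[2]-q[3]);a=np.arctan2(x[1],x[0]);print('ang',np.degrees(a),'c',q.mean(0))
ex=np.array([np.cos(a),np.sin(a),0]);ey=np.array([-ex[1],ex[0],0]);c=q.mean(0)
print('cradle',c-.055*ey)
for n,w in(('post top',P(600,345,.1)),('notch',P(500,238,.024)),('pin',P(539,362,.045))): print(n,w,(w-c)@ex,(w-c)@ey)
E
```

```text
[[0.7055, -0.0389, 0.012], [0.7292, -0.2226, 0.012], [0.4142, -0.2648, 0.012], [0.3905, -0.0799, 0.012]] [np.float64(0.1852), np.float64(0.3178), np.float64(0.1864), np.float64(0.3176)]
ang 7.5304851061267755 c [ 0.55985132 -0.15154049  0.012     ]
cradle [ 0.56705928 -0.20606613  0.012     ]
post top [ 0.4809684  -0.13136863  0.1       ] -0.07555898706663838 0.03033578194258697
notch [ 0.58044341 -0.08421962  0.024     ] 0.02923713008496013 0.06404158616836438
pin [ 0.47875181 -0.10176281  0.045     ] -0.07387650331014527 0.059976757683152505
```

>>> arm_command:
  motion:
    - [[2.4,4.4,0],-0.1]
    - [[4.8,8.7,0],-0.2]
    - [[7.2,13,0],-0.3]
    - [[9.6,17.4,0],-0.4]
    - [[12,21.7,0],-0.5]
    - [[14.4,26,0],-0.6]
    - [[16.8,30.4,0],-0.67]
    - [[19.2,34.7,0],-0.67]
  hand: 0

```text
clock: 0.9
tcp_pos: [0.3217, -0.1889, 0.2532]
eef_rot: [0.214, 0.977, 0.0, 0.0]
ft_force: [0.9, -0.6, 0.6]
gripper_width: 0.0854
finger_force: 0.0
```

>>> arm_command:
  motion:
    - [[2.4,4.4,0],0]
    - [[4.8,8.7,0],0]
    - [[7.2,13,0],0]
    - [[9.6,17.4,0],0]
    - [[12,21.7,0],0]
    - [[14.4,26,0],0]
    - [[16.8,30.4,0],0]
    - [[19.2,34.7,0],0]

```text
clock: 1.7
tcp_pos: [0.514, 0.1582, 0.2529]
eef_rot: [0.212, 0.977, -0.0, -0.0]
ft_force: [0.3, -0.2, 0.1]
gripper_width: 0.085
finger_force: 0.0
```

>>> arm_command:
  motion:
    - [[2,3,-2],0]
    - [[3.7,6.7,-5],0]
    - [[3.7,6.7,-9],0]
    - [[3.7,6.7,-12],0]
    - [[3.7,6.7,-12],0]
    - [[3.7,6.7,-12],0]
    - [[3.7,6.7,-12],0]
    - [[3.7,6.7,-12],0]

```text
clock: 2.5
tcp_pos: [0.5516, 0.2236, 0.1356]
eef_rot: [0.213, 0.977, 0.001, 0.001]
ft_force: [-0.1, -0.8, -0.9]
gripper_width: 0.0851
finger_force: 0.0
```

```bash
python3 - <<'E'
from h import *
shot('wrist','w1.png')
s=bot.get_state();print(s['eef_rot'],s['tcp_pos'],s['clock'],s['qpos'])
print(proj('w1.png',[.553,.227,.007]))
E
```

```text
[0.21255843 0.97714683 0.00122051 0.00122321] [0.5514068  0.22350142 0.13526328] 2.55 [ 6.47759649e-01  3.99912950e-01  9.60324615e-03  2.90334337e-04
 -1.17704111e+00 -2.64705252e+00]
(np.float64(275.28265739452735), np.float64(207.96011166013284))
```

View pics/w1.png

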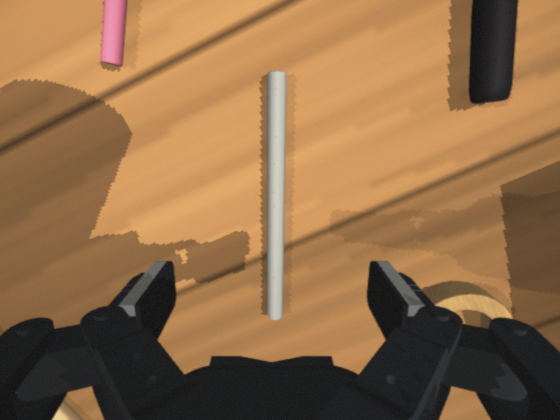

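The wrist view shows the rod vertical at column 276, rows 72–318. The tape is at the right edge, behind the right finger.

```bash
python3 - <<'E'
from h import *
im=load('w1.png')['im'];hsv=cv2.cvtColor(im,cv2.COLOR_RGB2HSV)
m=((hsv[:,:,1]<75)&(hsv[:,:,2]>90)).astype(np.uint8);m[:,:240]=0;m[:,310:]=0;m[330:]=0
R=cv2.minAreaRect(max(cv2.findContours(m,0,1)[0],key=cv2.contourArea));b=cv2.boxPoints(R);print(R)
e=sorted([(np.linalg.norm(b[i]-b[(i+1)%4]),(b[i]+b[(i+1)%4])/2) for i in range(4)],key=lambda x:x[0])[:2]
p=[ray('w1.png',*x[1],.007) for x in e];d=p[1]-p[0];print(p,np.linalg.norm(d),(p[0]+p[1])/2,np.degrees(np.arctan2(d[1],d[0])))
print('tape',ray('t1.png',248,142,.012))
q=bot.get_state()['eef_rot'];from scipy.spatial.transform import Rotation as Ro
y=Ro.from_quat(q).as_matrix();print(y,np.degrees(np.arctan2(y[1,1],y[0,1])))
E
```

```text
((276.0, 195.0), (248.0, 18.0), 90.0)
[array([0.46066143, 0.26915372, 0.007     ]), array([0.64643166, 0.18561246, 0.007     ])] 0.2036902597468174 [0.55354655 0.22738309 0.007     ] -24.213549241677285
tape [0.72206103 0.32210637 0.012     ]
[[-0.90963483  0.41539861  0.00290937]
 [ 0.41540458  0.90963485  0.00186522]
 [-0.00187165  0.00290524 -0.99999403]] 65.45546804970822
```

>>> arm_command:
  motion:
    - [[0,0,-2],0]
    - [[0.1,0,-4],0]
    - [[0.1,0,-6],0]
    - [[0.1,0,-8],0]
    - [[0.1,0,-9],0]
    - [[0.1,0,-9],0]
    - [[0.1,0,-9],0]
    - [[0.1,0,-9],0]

```text
clock: 3.35
tcp_pos: [0.5525, 0.2237, 0.0448]
eef_rot: [0.212, 0.977, 0.001, 0.001]
ft_force: [-0.3, 0.2, 0.5]
gripper_width: 0.0853
finger_force: 0.0
```

>>> arm_command:
  motion:
    - [[0.1,0.4,-0.6],0]
    - [[0.1,0.4,-1.2],0]
    - [[0.1,0.4,-1.7],0]
    - [[0.1,0.4,-2],0]
    - [[0.1,0.4,-2],0]
    - [[0.1,0.4,-2],0]
    - [[0.1,0.4,-2],0]
    - [[0.1,0.4,-2],0]

```text
clock: 4.15
tcp_pos: [0.5528, 0.2273, 0.0235]
eef_rot: [0.212, 0.977, 0.0, 0.0]
ft_force: [1.4, -0.5, 0.3]
gripper_width: 0.0855
finger_force: 0.0
```

>>> arm_command:
  motion:
    - [[0,0,0],0]
    - [[0,0,0],0]
    - [[0,0,0],0]
    - [[0,0,0],0]
    - [[0,0,0],0]
    - [[0,0,0],0]
    - [[0,0,0],0]
    - [[0,0,0],0]
  hand: 1
  newtons: 60

```text
clock: 4.95
tcp_pos: [0.5527, 0.2273, 0.0235]
eef_rot: [0.212, 0.977, 0.0, 0.0]
ft_force: [-0.8, 1.0, 2.7]
gripper_width: 0.0114
finger_force: 58.6
```

>>> arm_command:
  motion:
    - [[0,0,1],0]
    - [[0,0,2],0]
    - [[0,0,4],0]
    - [[0,0,6],0]
    - [[0,0,9],0]
    - [[0,0,12],0]
    - [[0,0,12],0]
    - [[0,0,12],0]

```text
clock: 5.75
tcp_pos: [0.5525, 0.2274, 0.144]
eef_rot: [0.213, 0.977, 0.001, 0.0]
ft_force: [-0.3, 0.4, -4.0]
gripper_width: 0.0114
finger_force: 58.7
```

```bash
python3 - <<'E'
from h import *
shot('wrist','w2.png')
s=bot.get_state();print(s['eef_rot'],s['tcp_pos'],s['clock'],s['ft_force'],s['wrist_torque'])
E
```

```text
[ 2.12643486e-01  9.77129518e-01 -2.13176650e-04 -7.79006519e-04] [0.55184675 0.22699055 0.14261216] 5.8 [-0.22561025 -0.21332898 -3.3228793 ] [-0.03233911  0.05138137  0.01049291]
```

View pics/w2.png

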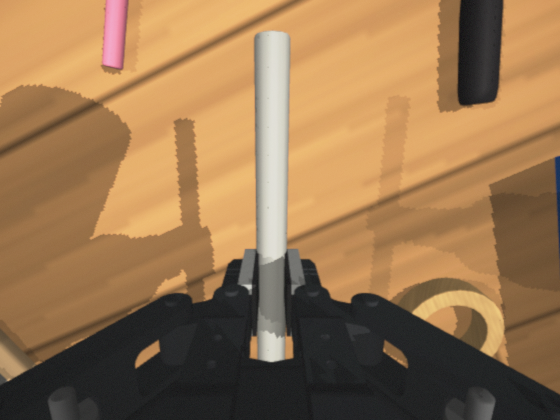

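The rod is held squarely at column 272, and the lift force puts it at about 0.33 kg. Next, carry it above the jig.

>>> arm_command:
  motion:
    - [[0,-3,3],0.07]
    - [[0,-7,6],0.15]
    - [[0.3,-11.5,6],0.25]
    - [[0.6,-16,6],0.35]
    - [[0.9,-20,6],0.45]
    - [[1.2,-24,6],0.53]
    - [[1.5,-28,6],0.56]
    - [[1.5,-32,6],0.56]

```text
clock: 6.6
tcp_pos: [0.5667, -0.0943, 0.2015]
eef_rot: [-0.066, 0.998, 0.0, -0.002]
ft_force: [1.3, 0.7, -3.6]
gripper_width: 0.0114
finger_force: 59.1
```

>>> arm_command:
  motion:
    - [[0,-4,0],0]
    - [[0,-7,0],0]
    - [[0,-9.5,0],0]
    - [[0,-11,0],0]
    - [[0,-11.3,0],0]
    - [[0,-11.3,0],0]
    - [[0,-11.3,0],0]
    - [[0,-11.3,0],0]

```text
clock: 7.4
tcp_pos: [0.5677, -0.2047, 0.2033]
eef_rot: [-0.067, 0.998, 0.0, -0.0]
ft_force: [0.5, 0.7, -3.5]
gripper_width: 0.0111
finger_force: 59.1
```

```bash
python3 - <<'E'
from h import *
shot('wrist','w3.png')
s=bot.get_state();p=s['tcp_pos'];print(s['eef_rot'],p,s['clock'],s['ft_force'],s['qpos'])
a=np.radians(7.5);ex=np.array([np.cos(a),np.sin(a),0]);ey=np.array([-ex[1],ex[0],0]);c=np.array([.5599,-.1515,0])
for x,y,z in((-77,-55,45),(-53,-55,45),(-77,-77,61),(-77,-33,61),(-53,-77,61),(-53,-33,61),(-160,-95,12),(-160,95,12),(-75,25,100)): print((x,y,z),np.round(proj('w3.png',c+ex*x/1e3+ey*y/1e3+[0,0,z/1e3])))
s2=load('w2.png'); R=[ray('w2.png',272,33,.126),ray('w2.png',271,360,.126)];print(R)
E
```

```text
[-6.64882607e-02  9.97787203e-01  7.98039324e-05  5.64208533e-05] [ 0.56774937 -0.20482476  0.20335744] 7.45 [ 0.31274106  0.54101085 -2.98076272] [-8.76473880e-02  3.78821823e-01  1.56182600e-01 -1.79477353e-04
 -1.34807012e+00 -1.35003461e+00]
(-77, -55, 45) [269. 108.]
(-53, -55, 45) [269. 137.]
(-77, -77, 61) [241. 107.]
(-77, -33, 61) [298. 107.]
(-53, -77, 61) [242. 139.]
(-53, -33, 61) [297. 139.]
(-160, -95, 12) [223.   6.]
(-160, 95, 12) [446.   7.]
(-75, 25, 100) [390. 109.]
[array([0.46047318, 0.26956901, 0.126     ]), array([0.59765771, 0.20672444, 0.126     ])]
```

View pics/w3.png

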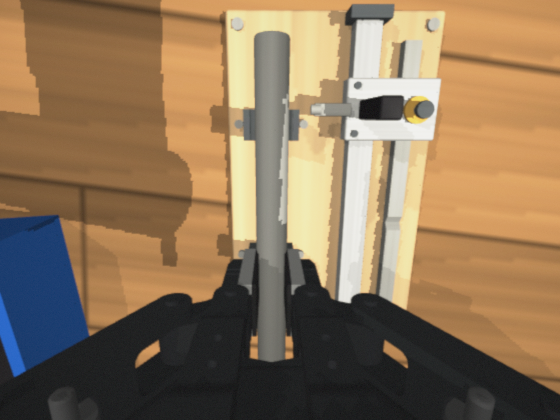

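The near block is at columns 244–299, rows 109–139, within 2 px of the prediction. The rod is straight above it and aligned, so I lower it.

>>> arm_command:
  motion:
    - [[0,0,-3],0]
    - [[0,0,-6],0]
    - [[0,0,-8.5],0]
    - [[0,0,-10.5],0]
    - [[0,0,-11.8],0]
    - [[0,0,-12.4],0]
    - [[0,0,-12.4],0]
    - [[0,0,-12.4],0]

```text
clock: 8.25
tcp_pos: [0.5684, -0.2059, 0.0805]
eef_rot: [-0.066, 0.998, -0.0, 0.001]
ft_force: [0.6, -0.7, -2.3]
gripper_width: 0.0115
finger_force: 59.1
```

>>> arm_command:
  motion:
    - [[0,0,-0.1],0]
    - [[0,0,-0.2],0]
    - [[0,0,-0.3],0]
    - [[0,0,-0.4],0]
    - [[0,0,-0.4],0]
    - [[0,0,-0.4],0]
    - [[0,0,-0.4],0]
    - [[0,0,-0.4],0]

```text
clock: 9.05
tcp_pos: [0.5676, -0.2058, 0.0753]
eef_rot: [-0.066, 0.998, -0.0, 0.0]
ft_force: [0.6, 0.5, -2.8]
gripper_width: 0.0114
finger_force: 59.1
```

>>> arm_command:
  motion:
    - [[0,0,-0.05],0]
    - [[0,0,-0.1],0]
    - [[0,0,-0.15],0]
    - [[0,0,-0.2],0]
    - [[0,0,-0.25],0]
    - [[0,0,-0.25],0]
    - [[0,0,-0.25],0]
    - [[0,0,-0.25],0]

```text
clock: 9.85
tcp_pos: [0.5676, -0.2058, 0.0728]
eef_rot: [-0.066, 0.998, 0.0, 0.0]
ft_force: [0.5, 0.3, -2.8]
gripper_width: 0.011
finger_force: 59.1
```

>>> arm_command:
  motion:
    - [[0,0,-0.05],0]
    - [[0,0,-0.1],0]
    - [[0,0,-0.1],0]
    - [[0,0,-0.1],0]
    - [[0,0,-0.1],0]
    - [[0,0,-0.1],0]
    - [[0,0,-0.1],0]
    - [[0,0,-0.1],0]

```text
clock: 10.65
tcp_pos: [0.5677, -0.2058, 0.072]
eef_rot: [-0.066, 0.998, -0.0, 0.0]
ft_force: [-2.4, 1.4, 1.0]
gripper_width: 0.0116
finger_force: 59.3
```

>>> arm_command:
  motion:
    - [[0,0,-0.03],0]
    - [[0,0,-0.06],0]
    - [[0,0,-0.06],0]
    - [[0,0,-0.06],0]
    - [[0,0,-0.06],0]
    - [[0,0,-0.06],0]
    - [[0,0,-0.06],0]
    - [[0,0,-0.06],0]

```text
clock: 11.45
tcp_pos: [0.5677, -0.2058, 0.0719]
eef_rot: [-0.066, 0.998, -0.0, 0.0]
ft_force: [-2.7, 2.7, 6.3]
gripper_width: 0.0114
finger_force: 60.0
```

```bash
python3 - <<'E'
from h import *
s=bot.get_state();print(s['eef_rot'],s['tcp_pos'],s['clock'],s['ft_force'],s['wrist_torque'])
E
```

```text
[-6.59600162e-02  9.97822225e-01 -1.62103142e-04  2.41202089e-04] [ 0.56769231 -0.20582812  0.07194031] 11.45 [-2.73744463  2.74752259  6.29020112] [ 0.71980695  0.99789717 -0.03055919]
```

>>> arm_command:
  motion:
    - [[0,0,0],0]
    - [[0,0,0],0]
    - [[0,0,0],0]
    - [[0,0,0],0]
    - [[0,0,0],0]
    - [[0,0,0],0]
    - [[0,0,0],0]
    - [[0,0,0],0]
  newtons: 20

```text
clock: 12.25
tcp_pos: [0.5677, -0.2058, 0.0719]
eef_rot: [-0.066, 0.998, -0.0, 0.0]
ft_force: [-3.8, 2.3, 5.3]
gripper_width: 0.0111
finger_force: 60.0
```

>>> arm_command:
  motion:
    - [[0,0,0],0]
    - [[0,0,0],0]
    - [[0,0,0],0]
    - [[0,0,0],0]
    - [[0,0,0],0]
    - [[0,0,0],0]
    - [[0,0,0],0]
    - [[0,0,0],0]
  hand: 0.5

```text
clock: 13.05
tcp_pos: [0.5676, -0.2058, 0.0712]
eef_rot: [-0.066, 0.998, 0.0, 0.0]
ft_force: [-1.2, 0.4, -0.2]
gripper_width: 0.0427
finger_force: 0.0
```

>>> arm_command:
  motion:
    - [[0,0,1],0]
    - [[0,0,2],0]
    - [[0,0,4],0]
    - [[0,0,7],0]
    - [[0,0,11],0]
    - [[0,0,13],0]
    - [[0,0,13],0]
    - [[0,0,13],0]

```text
clock: 13.85
tcp_pos: [0.5678, -0.2057, 0.2022]
eef_rot: [-0.066, 0.998, 0.0, 0.001]
ft_force: [0.2, -0.1, -0.7]
gripper_width: 0.0426
finger_force: 0.0
```

```bash
python3 - <<'E'
from h import *
shot('wrist','w4.png');im=shot('side','s2.png')
s=bot.get_state();print(s['eef_rot'],s['tcp_pos'],s['clock'],s['ft_force'],s['gripper_width'])
w=load('w4.png')['im'];a=cv2.resize(im[110:190,210:320],(560,407),interpolation=cv2.INTER_CUBIC)
o=np.hstack([cv2.resize(w,(400,300)),cv2.resize(a,(400,300))]);cv2.imwrite('pics/v4.png',o[:,:,::-1])
E
```

```text
[-6.57776403e-02  9.97834024e-01  3.17910284e-04 -6.79014678e-04] [ 0.56708626 -0.20561175  0.20047982] 13.95 [ 0.30333961  0.39440842 -0.15327959] 0.043143021246792757
```

View pics/v4.png

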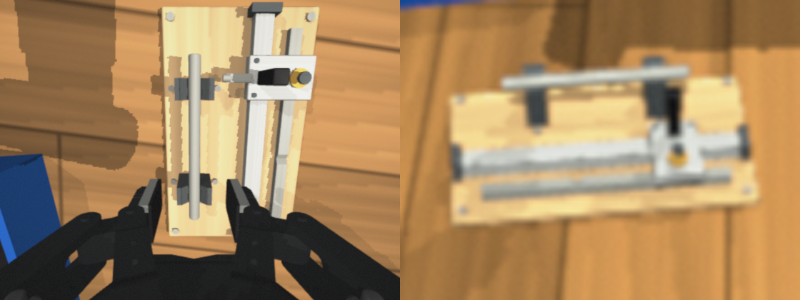

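The rod lies in both vees. In the wrist half it runs (194,54)–(193,218) over the blocks at rows 88 and 188; in the side half it runs straight across both. Next, measure the rod ends, the post and the notch.

```bash
python3 - <<'E'
from h import *
f='w4.png';im=load(f)['im'];g=im.max(2)
a=np.radians(7.55);ex=np.array([np.cos(a),np.sin(a),0]);ey=np.array([-ex[1],ex[0],0]);c=np.array([.5599,-.1515,0])+ey*.001
J=lambda p:np.round([(p-c)@ex*1e3,(p-c)@ey*1e3],1)
for v in(54,218): print('rod end',J(ray(f,194*1.4,v*1.4,.0549+.003)))
m=(g<45).astype(np.uint8);m[:80]=0;m[140:]=0;m[:,:345]=0;m[:,:]*=1;m[:,425:]=0
k=max(cv2.findContours(m,0,1)[0],key=cv2.contourArea);x,y,w,h=cv2.boundingRect(k);print('post box',x,y,w,h)
print('top far edge/left corners', [J(ray(f,u,y+h/2,z)) for u,z in((x,.1),(x+w,.044))])
for p in(-80,-75,-70):
  print(p,[np.round(proj(f,c+ex*p/1e3+ey*q/1e3+[0,0,z])) for q,z in((17,.1),(33,.1),(17,.044),(33,.044))])
cv2.imwrite('pics/c4.png',cv2.resize(im[60:300,330:450,::-1],None,fx=2.5,fy=2.5))
E
```

```text
rod end [-99.7 -55.1]
rod end [ 98.7 -54.7]
post box 361 97 24 21
top far edge/left corners [array([-75.5,   3.6]), array([-77.1,  38.1])]
-80 [array([382., 100.]), array([407., 100.]), array([360., 104.]), array([379., 104.])]
-75 [array([381., 108.]), array([406., 108.]), array([359., 110.]), array([379., 110.])]
-70 [array([381., 116.]), array([405., 116.]), array([359., 116.]), array([378., 116.])]
```

View pics/c4.png

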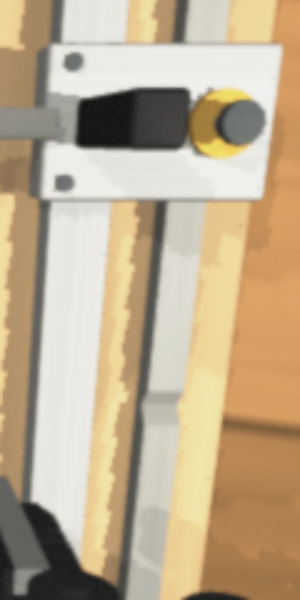

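Post top centre is at about pixel (394,107), which gives jig (−75.5, +25). The rod is centred within 1 mm. Notch at crop (160,405). Move over the post, then down.

>>> arm_command:
  motion:
    - [[-2,1.7,0],0]
    - [[-5,4.2,0],0]
    - [[-7.5,6.2,0],0]
    - [[-8.5,7,0],0]
    - [[-8.5,7,-1],0]
    - [[-8.5,7,-3],0]
    - [[-8.5,7,-5],0]
    - [[-8.5,7,-5],0]

```text
clock: 14.75
tcp_pos: [0.4809, -0.1359, 0.1475]
eef_rot: [-0.065, 0.998, 0.001, -0.004]
ft_force: [-0.1, 0.2, -0.4]
gripper_width: 0.0431
finger_force: 0.0
```

```bash
python3 - <<'E'
from h import *
f='w4.png'
a=np.radians(7.55);ex=np.array([np.cos(a),np.sin(a),0]);ey=np.array([-ex[1],ex[0],0]);c=np.array([.5599,-.1515,0])+ey*.001
J=lambda p:np.round([(p-c)@ex*1e3,(p-c)@ey*1e3],1)
for v in (393,405,418): print(J(ray(f,330+160/2.5,60+v/2.5,.024)))
s=bot.get_state();print(s['tcp_pos'],J(s['tcp_pos']),s['ft_force'])
E
```

```text
[23.5 63.5]
[28.4 64. ]
[33.7 64.5]
[ 0.48093145 -0.13592492  0.14745744] [-76.2  24.8] [-0.10362312  0.22278722 -0.37272591]
```

>>> arm_command:
  motion:
    - [[0,0,-1],0]
    - [[0,0,-2.5],0]
    - [[0,0,-4],0]
    - [[0,0,-5.2],0]
    - [[0,0,-6],0]
    - [[0,0,-6],0]
    - [[0,0,-6],0]
    - [[0,0,-6],0]

```text
clock: 15.55
tcp_pos: [0.4833, -0.1359, 0.092]
eef_rot: [-0.066, 0.998, -0.0, 0.001]
ft_force: [0.2, -0.4, 0.9]
gripper_width: 0.0427
finger_force: 0.0
```

>>> arm_command:
  motion:
    - [[0,0,0],0]
    - [[0,0,0],0]
    - [[0,0,0],0]
    - [[0,0,0],0]
    - [[0,0,0],0]
    - [[0,0,0],0]
    - [[0,0,0],0]
    - [[0,0,0],0]
  hand: 1
  newtons: 60

```text
clock: 16.35
tcp_pos: [0.4831, -0.1357, 0.0918]
eef_rot: [-0.066, 0.998, -0.0, 0.001]
ft_force: [-0.1, 3.0, 6.0]
gripper_width: 0.0151
finger_force: 59.1
```

>>> arm_command:
  motion:
    - [[0.5,0.07,0],0]
    - [[1.3,0.17,0],0]
    - [[2.3,0.3,0],0]
    - [[3.3,0.44,0],0]
    - [[4.3,0.57,0],0]
    - [[5.2,0.69,0],0]
    - [[5.9,0.78,0],0]
    - [[5.9,0.78,0],0]

```text
clock: 17.15
tcp_pos: [0.5427, -0.1278, 0.0918]
eef_rot: [-0.066, 0.998, -0.0, 0.001]
ft_force: [0.6, 2.2, 4.3]
gripper_width: 0.0152
finger_force: 59.2
```

>>> arm_command:
  motion:
    - [[0.5,0.07,0],0]
    - [[1,0.13,0],0]
    - [[1.5,0.2,0],0]
    - [[2,0.26,0],0]
    - [[2.5,0.33,0],0]
    - [[2.8,0.37,0],0]
    - [[3,0.4,0],0]
    - [[3,0.4,0],0]

```text
clock: 17.95
tcp_pos: [0.5715, -0.124, 0.0918]
eef_rot: [-0.066, 0.998, -0.0, -0.0]
ft_force: [-1.3, 1.9, 7.5]
gripper_width: 0.015
finger_force: 59.5
```

```bash
cat >> h.py <<'E'
a=np.radians(7.55);ex=np.array([np.cos(a),np.sin(a),0]);ey=np.array([-ex[1],ex[0],0]);c=np.array([.5599,-.1515,0])+ey*.001
J=lambda p:np.round([(p-c)@ex*1e3,(p-c)@ey*1e3],1)
def st():
    s=bot.get_state();F=np.array(s['ft_force']);print(s['clock'],J(s['tcp_pos']),'F',F@ex,F@ey,F[2],s['gripper_width'])
E
python3 -c "from h import *;st()"
```

```text
17.95 [15.1 24.7] F -0.9960187069192252 2.0127839244658277 7.508929690468084 0.015010304238572835
```

>>> arm_command:
  motion:
    - [[0.06,0.01,0],0]
    - [[0.12,0.02,0],0]
    - [[0.18,0.02,0],0]
    - [[0.24,0.03,0],0]
    - [[0.3,0.04,0],0]
    - [[0.36,0.05,0],0]
    - [[0.42,0.06,0],0]
    - [[0.48,0.06,0],0]

```text
clock: 18.75
tcp_pos: [0.5755, -0.1235, 0.0918]
eef_rot: [-0.066, 0.998, -0.0, -0.001]
ft_force: [-6.3, 2.4, 9.8]
gripper_width: 0.015
finger_force: 59.7
```

>>> arm_command:
  motion:
    - [[0.03,0,0],0]
    - [[0.06,0.01,0],0]
    - [[0.09,0.01,0],0]
    - [[0.12,0.02,0],0]
    - [[0.15,0.02,0],0]
    - [[0.18,0.02,0],0]
    - [[0.21,0.03,0],0]
    - [[0.24,0.03,0],0]

```text
clock: 19.55
tcp_pos: [0.5778, -0.1232, 0.0918]
eef_rot: [-0.066, 0.998, -0.0, -0.001]
ft_force: [-5.0, 2.2, 7.7]
gripper_width: 0.0148
finger_force: 59.7
```

>>> arm_command:
  motion:
    - [[0.03,0,0],0]
    - [[0.06,0.01,0],0]
    - [[0.09,0.01,0],0]
    - [[0.12,0.02,0],0]
    - [[0.15,0.02,0],0]
    - [[0.18,0.02,0],0]
    - [[0.21,0.03,0],0]
    - [[0.24,0.03,0],0]

```text
clock: 20.35
tcp_pos: [0.5803, -0.1228, 0.0918]
eef_rot: [-0.066, 0.998, -0.0, -0.001]
ft_force: [-5.0, 3.4, 8.1]
gripper_width: 0.0149
finger_force: 59.7
```

```bash
python3 -c "from h import *;st()"
```

```text
20.35 [24.  24.7] F -4.4847748166081995 4.045589071915715 8.130797661699663 0.014884817763693088
```

>>> arm_command:
  motion:
    - [[0.02,0,0],0]
    - [[0.04,0.01,0],0]
    - [[0.06,0.01,0],0]
    - [[0.08,0.01,0],0]
    - [[0.1,0.01,0],0]
    - [[0.12,0.02,0],0]
    - [[0.14,0.02,0],0]
    - [[0.16,0.02,0],0]

```text
clock: 21.15
tcp_pos: [0.5824, -0.1226, 0.0918]
eef_rot: [-0.066, 0.998, -0.0, -0.0]
ft_force: [-4.4, 3.3, 8.0]
gripper_width: 0.015
finger_force: 59.5
```

>>> arm_command:
  motion:
    - [[0.02,0,0],0]
    - [[0.04,0.01,0],0]
    - [[0.06,0.01,0],0]
    - [[0.08,0.01,0],0]
    - [[0.1,0.01,0],0]
    - [[0.12,0.02,0],0]
    - [[0.14,0.02,0],0]
    - [[0.16,0.02,0],0]

```text
clock: 21.95
tcp_pos: [0.5844, -0.1223, 0.0918]
eef_rot: [-0.066, 0.998, -0.0, 0.0]
ft_force: [-2.3, 2.3, 6.6]
gripper_width: 0.0149
finger_force: 59.4
```

```bash
python3 -c "from h import *;st()"
```

```text
21.95 [28.1 24.7] F -2.0046312588123674 2.552920615380087 6.584579968008067 0.014948938762398103
```

>>> arm_command:
  motion:
    - [[0.01,0,0],0]
    - [[0.02,0,0],0]
    - [[0.03,0,0],0]
    - [[0.04,0,0],0]
    - [[0.05,0.01,0],0]
    - [[0.06,0.01,0],0]
    - [[0.07,0.01,0],0]
    - [[0.08,0.01,0],0]

```text
clock: 22.75
tcp_pos: [0.5853, -0.1222, 0.0918]
eef_rot: [-0.066, 0.998, -0.0, 0.0]
ft_force: [-1.2, 2.0, 6.0]
gripper_width: 0.0152
finger_force: 59.4
```

>>> arm_command:
  motion:
    - [[0.01,0,0],0]
    - [[0.02,0,0],0]
    - [[0.03,0,0],0]
    - [[0.04,0,0],0]
    - [[0.05,0.01,0],0]
    - [[0.06,0.01,0],0]
    - [[0.07,0.01,0],0]
    - [[0.08,0.01,0],0]

```text
clock: 23.55
tcp_pos: [0.5861, -0.1221, 0.0918]
eef_rot: [-0.066, 0.998, -0.0, 0.0]
ft_force: [-1.0, 2.0, 5.8]
gripper_width: 0.0151
finger_force: 59.4
```

```bash
python3 -c "from h import *;st()"
```

```text
23.55 [29.8 24.7] F -0.7402703586583906 2.1278773668185162 5.845999737300232 0.015135650791553924
```

>>> arm_command:
  motion:
    - [[0.01,0,0],0]
    - [[0.02,0,0],0]
    - [[0.03,0,0],0]
    - [[0.04,0,0],0]
    - [[0.05,0.01,0],0]
    - [[0.06,0.01,0],0]
    - [[0.07,0.01,0],0]
    - [[0.08,0.01,0],0]

```text
clock: 24.35
tcp_pos: [0.5869, -0.122, 0.0918]
eef_rot: [-0.066, 0.998, -0.0, 0.0]
ft_force: [-2.1, 2.5, 6.6]
gripper_width: 0.015
finger_force: 59.3
```

```bash
python3 - <<'E'
from h import *
st();shot('wrist','w5.png');im=shot('top','t5.png')
E
```

```text
24.35 [30.7 24.7] F -1.7603356636660048 2.7634731703357827 6.635217403837179 0.015029245414293875
```

>>> arm_command:
  motion:
    - [[0.01,0,0],0]
    - [[0.02,0,0],0]
    - [[0.03,0,0],0]
    - [[0.04,0,0],0]
    - [[0.05,0.01,0],0]
    - [[0.06,0.01,0],0]
    - [[0.07,0.01,0],0]
    - [[0.08,0.01,0],0]

```text
clock: 25.25
tcp_pos: [0.5872, -0.1219, 0.0918]
eef_rot: [-0.066, 0.998, -0.0, -0.0]
ft_force: [-3.9, 2.4, 7.2]
gripper_width: 0.0147
finger_force: 59.4
```

```bash
python3 -c "from h import *;st()"
```

```text
25.25 [31.  24.7] F -3.594319477564493 2.912758858780035 7.18531000096895 0.014726003441260547
```

>>> arm_command:
  motion:
    - [[0.01,0,0],0]
    - [[0.02,0,0],0]
    - [[0.03,0,0],0]
    - [[0.04,0,0],0]
    - [[0.05,0.01,0],0]
    - [[0.06,0.01,0],0]
    - [[0.07,0.01,0],0]
    - [[0.08,0.01,0],0]

```text
clock: 26.05
tcp_pos: [0.5874, -0.1219, 0.0918]
eef_rot: [-0.066, 0.998, -0.0, -0.001]
ft_force: [-5.5, 2.7, 8.6]
gripper_width: 0.0148
finger_force: 59.7
```

```bash
python3 -c "from h import *;st()"
```

```text
26.05 [31.1 24.7] F -5.0826318142164455 3.3983746158525014 8.603470313327437 0.014758758021065497
```

>>> arm_command:
  motion:
    - [[0.01,0,0],0]
    - [[0.02,0,0],0]
    - [[0.03,0,0],0]
    - [[0.04,0,0],0]
    - [[0.05,0.01,0],0]
    - [[0.06,0.01,0],0]
    - [[0.07,0.01,0],0]
    - [[0.08,0.01,0],0]

```text
clock: 26.85
tcp_pos: [0.5875, -0.1219, 0.0918]
eef_rot: [-0.066, 0.998, -0.0, -0.002]
ft_force: [-8.4, 2.2, 11.1]
gripper_width: 0.0153
finger_force: 59.9
```

```bash
python3 -c "from h import *;st()"
```

```text
26.85 [31.2 24.7] F -8.065075499848493 3.31877694169825 11.05483415105619 0.015297291691481894
```

The push now holds at 8 N without moving, so the ball is home in the notch. I ease off the load and check by eye.

>>> arm_command:
  motion:
    - [[-0.03,0,0],0]
    - [[-0.06,-0.01,0],0]
    - [[-0.09,-0.01,0],0]
    - [[-0.12,-0.02,0],0]
    - [[-0.15,-0.02,0],0]
    - [[-0.18,-0.02,0],0]
    - [[-0.18,-0.02,0],0]
    - [[-0.18,-0.02,0],0]

```text
clock: 27.65
tcp_pos: [0.5873, -0.1219, 0.0918]
eef_rot: [-0.066, 0.998, -0.0, 0.0]
ft_force: [-1.9, 2.5, 7.1]
gripper_width: 0.015
finger_force: 59.4
```

```bash
python3 - <<'E'
from h import *
st();w=shot('wrist','w6.png');im=shot('side','s6.png')
st()
o=np.hstack([cv2.resize(w,(400,300)),cv2.resize(im[110:190,210:320],(400,300),interpolation=cv2.INTER_CUBIC)]);cv2.imwrite('pics/v6.png',o[:,:,::-1])
E
```

```text
27.65 [31.1 24.7] F -1.5924770413261438 2.7094199259997196 7.1143167601476645 0.015032899718550433
27.75 [31.1 24.7] F -2.556953170222209 2.205416509213758 6.49260469399997 0.014750664812706208
```

View pics/v6.png

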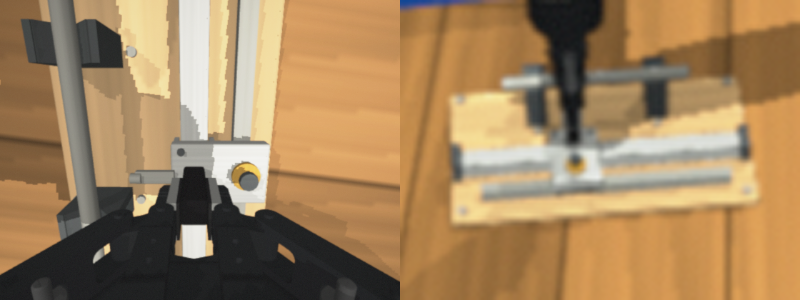

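The rod is still in both vees. The slide's post is gripped at about jig x +30, where the notch was seen (about +28.5), with only light residual load.

```bash
python3 -c "from cell import bot;print(bot.finish_job())"
```

```text
the job is handed in; nothing more can be done
None
```

The rod lies level in both V-blocks, centred within about 1 mm. The slide is seated in the notch with the post still gripped (it held against 8 N without moving), and the job was handed in at about 28 s.

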